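# Air out and open the drying cabinet

## Task

Air out the small drying cabinet and open it: turn the vent lever on its roof fully open, in line with the duct, and only after that swing the door wide open, to about a right angle, and leave it so. One of the three lidded containers (jar, bottle, cup) stands in the way of the door: beforehand, stand that one upright on the cork mat, wholly on it, so that the door strikes none of them. Leave the other two containers and the tape roll where they are.

Things in the scene. Friction and masses are not known exactly. Their poses are not given: they have to be found in the camera images.
- cabinet: White benchtop drying cabinet, fixed: 220 mm deep (own x), 240 mm wide (own y), 220 mm high. Origin: centre of its underside. The door is its front (own -x). On the roof a steel duct 40 mm in diameter lies along own y at own x = -15 mm (own y -140 to +85 mm, its top 44 mm above the roof; collar 49 mm); the vent lever turns above it.
- door (a joint): Upright door closing the whole front of the cabinet, 236 mm wide, 203 mm high (from 13 to 216 mm above the table), 18 mm thick. Vertical hinge at the cabinet's own y = -118 mm edge; 0 = closed, grows as the free edge (own y = +118 mm) swings out to -x, anticlockwise seen from above; 1.571 = square to the front, stop at 1.75. It stays where it is left.
- door_handle (a point): Middle of the door's steel bar handle: a level bar 12 mm thick, 100 mm long, 191 mm above the table, parallel to the door, its axis 50 mm out from the door's face (44 mm clear behind it, open above and below; a post at each end), 170 mm along the door from the hinge axis. Axes turn with the door: -x outward from its face, y from hinge to free edge.
- door_hinge (a point): Point on the door's hinge axis, at handle height, in the middle of the door's thickness. Axes turn with the door: y points along the door to its free edge, -x outward.
- vent (a joint): Quarter-turn vent lever on the cabinet's roof, turning level about a vertical axis. 0 = closed: the lever lies across the duct and points to the cabinet's front (own -x); grows clockwise seen from above; 1.571 = fully open, against its stop: the lever lies in line with the duct and points along the cabinet's own +y. Stays where it is left.
- vent_pivot (a point): Point on the vent lever's turning axis at the lever's mid-height (283 mm above the table). Axes turn with the lever: it points along -x.
- vent_tip (a point): Free end of the vent lever's steel bar, 95 mm from the pivot. The bar is 16 mm wide and 14 mm high, from 276 to 290 mm above the table (12 mm clear above the duct).
- jar: Loose glass jar with a flat metal lid: 66 mm in diameter, 95 mm high. Origin: centre of its underside, z up.
- bottle: Loose amber glass bottle with a narrow white cap: body 60 mm in diameter up to 80 mm, shoulder to 96 mm, cap 34 mm in diameter, 120 mm high in all. Origin: centre of its underside, z up.
- cup: Loose white plastic sample cup with a wider lid: cup 56 mm (foot) to 62 mm in diameter, lid 68 mm in diameter and 16 mm thick, 78 mm high in all. Origin: centre of its underside, z up.
- mat: Square cork mat lying on the table, fixed, 170 x 170 mm, 4 mm thick. Origin: centre of its underside; its sides run along its own x and y.
- tape: Loose roll of tape lying flat, 100 mm in diameter, 30 mm high, to be left alone. Origin: centre of its underside.
Things that resemble listed ones, but are neither listed nor needed, are in the scene too. There is more than one size of the cup; the job needs the middle-sized.

How it is judged:
At the end, for the whole second after the job is handed in: The vent lever is past 1.4 rad, the door is open past 1.3 rad and still; one container stands upright on the mat (its centre within 56 mm of the mat's centre along both sides of the mat), the other two are upright within 30 mm of where they began, and so is the tape roll (value of joint vent above 1.4 rad and value of joint door above 1.3 rad and velocity of joint door between -0.05 and 0.05 rad/s and ((z of jar in the frame of mat between -0.002 and 0.01 m and x of jar in the frame of mat between -0.056 and 0.056 m and y of jar in the frame of mat between -0.056 and 0.056 m and distance of each of bottle, cup from where it was at the start of the episode below 0.03 m) or (z of bottle in the frame of mat between -0.002 and 0.01 m and x of bottle in the frame of mat between -0.056 and 0.056 m and y of bottle in the frame of mat between -0.056 and 0.056 m and distance of each of jar, cup from where it was at the start of the episode below 0.03 m) or (z of cup in the frame of mat between -0.002 and 0.01 m and x of cup in the frame of mat between -0.056 and 0.056 m and y of cup in the frame of mat between -0.056 and 0.056 m and distance of each of jar, bottle from where it was at the start of the episode below 0.03 m)) and angle between each of jar, bottle, cup's own z axis and vertical below 0.12 rad and linear speed of each of jar, bottle, cup below 0.03 m/s and distance of tape from where it was at the start of the episode below 0.03 m); the robot touches nothing.
It fails at once if the door is opened while the vent lever is not yet fully in its open position (value of joint door above 0.1 rad and value of joint vent below 1.35 rad).
It fails at once if the door (or any part of the cabinet) strikes one of the containers (contact force between cabinet and jar above 1 N or contact force between cabinet and bottle above 1 N or contact force between cabinet and cup above 1 N).
It fails at once if a container is tipped over (angle between any of jar, bottle, cup's own z axis and vertical above 0.6 rad).
It fails at once if the tape roll is shoved away (distance of tape from where it was at the start of the episode above 0.04 m).
It also fails if it takes over 72 s, if anything falls off the work surface, if the arm or the gripper's body presses on something with over 40 N, if the wrist force passes 120 N, or if a joint passes its speed limit or range.

## Robot

A 6-joint arm with a two-finger parallel gripper is mounted at the origin on the work surface. World frame = base frame: x ahead of the robot, y to its left, z up, the work surface at z = 0. Lengths are in m, angles in rad, forces in N, time in s.
With the tool pointing down it reaches from about 0.275 to 0.825 m from the base axis. Payload 4.9 kg.
Tool frame: the origin (TCP) lies at the very end of the fingers, on their centre line; the grasp point (between the pads) lies 19 mm behind it; z points along the fingers, x is the direction in which the jaws open and shut, and the axes are right-handed (so a half turn about z gives the same grasp; the last joint's range is limited). The gripper opens to 85 mm and grips with 20 to 120 N. Pads are 22 mm wide; open, the fingers measure 114 mm over their backs; the gripper's body (76 mm by 85 mm) begins 54 mm behind the grasp point. The pads swing forward as they close: fully open they stand 13 mm farther back than shut.
Start: joints at [-1.282, 0.326, -0.193, 1.052, 0, 1.437], TCP at [0.226, -0.502, 0.231] pointing down, gripper open.
Joint ranges: [-2.65, 2.65], [-0.97, 1.79], [-1.3, 1.35], [-1.93, 2.1], [-1.47, 1.37], [-3.14, 3.14]. Speed limits (rad/s): [2.57, 2.57, 3.14, 3.14, 3.14, 3.14].

## Interface

Orientations are given as a rotation vector (axis times angle).
In Python, from station import env, get_image, camera_model gives the robot as it stands.
- The arm moves only by the tool arm_command, never from a script. Its argument "increments" is a list of rows, each a list of 5 numbers: the shift along the world's x, y, z in m, then the turn about the world's z in degrees, then the opening, from -1 (shut) to 1 (fully open), so that 0 is half open. A call has 1 to 8 rows; each row shifts and turns the commanded pose from where the row before left it; what a row does not reach is not made up. A row lasts 1/10 s, in which the tool goes at most 50 mm and 8.59 degrees, less where a joint would pass 70% of its speed; a pose out of reach is approached as far as the arm can. A call is refused whole if a number of a shift passes 0.05 or a number of a turn 8.59, either way. A call with a gripper value outside its range is refused whole. The fingers move at their own pace and stop on an object; "newtons" is the grip in N (left out, the last holds). Time passes only in rows, so rows that do not move let the fingers close. It gives the time, the measured TCP pose, the force and the opening at its end, in the units of the state.
- env.sense(): the state, without advancing time (a new reading comes with each control period).
- get_image(name): name is "scene" or "top" or "wrist"; returns (picture, depth): 384x512x3 uint8, red, green, blue; 384x512 float32, m along the optical axis (not along the pixel's ray), 0 where there is no reading.
- camera_model(name): a dict with "K" (3x3 intrinsics, pixels), "xyz" and "rotation" of the camera in the world. Camera axes: x right, y up, looking along -z (the intrinsics and any distortion apply to the point x, -y, -z); pixel columns grow to the right and rows downward; lengths in m; the calibration is good to about 2 mm. A picture is of the moment at which its call begins: read the wrist's pose just before it. camera_model takes no time and is no camera call; for the wrist camera it gives the pose at the moment of the call.
- env.finish_job(): hands the job in, once; it reports no verdict.
The state is a dict: "time_s": time; "q": joint angles; "qvel": joint speeds; "effort": joint torques, N m; "tool_pos": TCP position; "eef_rot": TCP orientation; "ft_force": force on the tool from outside, world axes, zero at the start; "torque": the same for the moment, N m; "gripper_width": opening from 0.0 (shut) to 1.0 (fully open).
Only numpy, scipy, OpenCV 4.12 (cv2) and the standard library are available. Lean on these libraries where they do the work, as an engineer would, in place of code of your own. Each camera call takes 0.05 s, during which the arm holds its last target. There are 200 camera calls.

## Working session

There is one attempt and no reset: what is moved stays moved. The work goes in short steps, Python scripts to look and compute and a tool call to move; the robot and the scene stay as the last step left them, time stands still between calls to the robot, and variables do not carry over. Pictures are saved under pics/ and viewed, about 8 in all and at most 12, crops included, and the job is handed in when it is done.

Besides the shell and the picture viewer there is one more tool, called after "Call:" as a command line: name --pt "numbers of a row" for each row, then --argument value for the rest. arm_command: Moves the arm, as the interface text tells. Its arguments: {"type":"object","properties":{"increments":{"type":"array","items":{"type":"array","items":{"type":"number"}}},"newtons":{"type":"number"}},"required":["increments"]}

```bash
mkdir -p pics; ls; cat > h.py <<'E'
import numpy as np,cv2
from station import env,get_image,camera_model
def snap(n,f):
    m=camera_model(n); p,d=get_image(n); np.savez('pics/'+f+'.npz',p=p,d=d,K=m['K'],t=m['xyz'],R=np.array(m['rotation']))
    cv2.imwrite('pics/'+f+'.png',p[:,:,::-1]); return p,d,m
def rot(r):
    r=np.array(r,float); return r if r.shape==(3,3) else cv2.Rodrigues(r)[0]
def cloud(f):
    z=np.load('pics/'+f+'.npz'); d=z['d'];K=z['K'];v,u=np.mgrid[:d.shape[0],:d.shape[1]]
    c=np.stack([(u-K[0,2])/K[0,0]*d,-(v-K[1,2])/K[1,1]*d,-d],-1)
    P=c@rot(z['R']).T+z['t']; P[d==0]=np.nan; return P
E
python3 - <<'E'
from h import *
for n in('scene','top'):
    p,d,m=snap(n,n); print(m)
a=cv2.imread('pics/scene.png');b=cv2.imread('pics/top.png')
cv2.imwrite('pics/s2.png',cv2.resize(a,(800,600)));cv2.imwrite('pics/t2.png',cv2.resize(b,(800,600)))
print(env.sense())
E
```

```text
pics
{'K': array([[352.44508674,   0.        , 259.67657167],
       [  0.        , 352.44508674, 187.52223298],
       [  0.        ,   0.        ,   1.        ]]), 'xyz': array([1.3886932 , 0.12267477, 0.69594133]), 'rotation': array([0.74233719, 0.85962296, 1.56425052])}
{'K': array([[431.50573922,   0.        , 252.38493036],
       [  0.        , 431.50573922, 190.66311356],
       [  0.        ,   0.        ,   1.        ]]), 'xyz': array([0.32514439, 0.03277269, 1.30713607]), 'rotation': array([ 0.18514269, -0.21203488, -1.68276121])}
{'time_s': 0.1, 'q': array([-1.28221558e+00,  3.26874113e-01, -1.93483572e-01,  1.05199102e+00,
        1.92593616e-05,  1.43660949e+00]), 'qvel': array([-0.00153713, -0.00190101,  0.00326405,  0.00049236,  0.00137951,
        0.00040132]), 'effort': array([ 6.50949078e-04, -4.44239080e+01,  2.63038909e+01,  7.86126649e-03,
       -1.25573242e-04, -3.56308689e-07]), 'tool_pos': array([ 0.22553139, -0.50106665,  0.23057788]), 'eef_rot': array([-2.63722237e+00,  1.70535151e+00,  1.83181760e-03]), 'ft_force': array([-0.03496826,  0.23349302,  0.72072406]), 'torque': array([-0.01227398,  0.02967927, -0.0152179 ]), 'gripper_width': 1.0003134929075916}
```

View pics/s2.png

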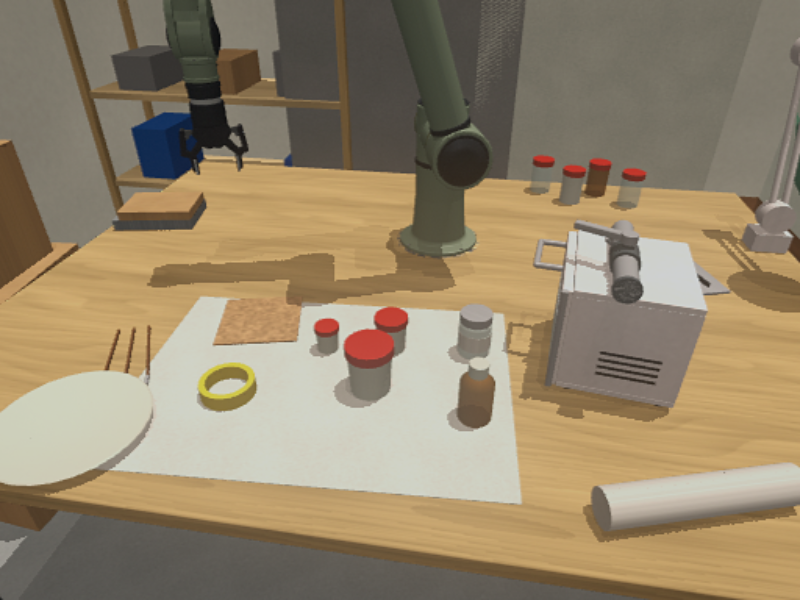

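View pics/t2.png

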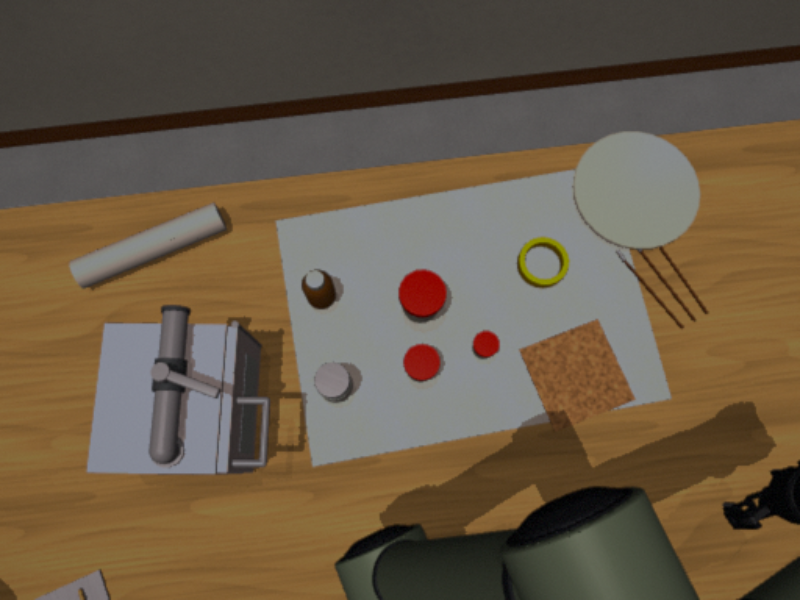

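Three red-lidded cups, in top-picture pixels: large (422,293), medium (421,362), small (486,344). The middle-sized one is the listed cup. The jar at (333,381) looks like it's in the door's sweep. The bottle is at (319,288), and the cabinet's front faces right.

```bash
python3 - <<'E'
from h import *
P=cloud('top'); s=512/800
def at(u,v,r=2):
    u,v=int(u*s),int(v*s); return np.nanmedian(P[v-r:v+r+1,u-r:u+r+1].reshape(-1,3),0).round(4)
for n,u,v in [('jar',333,381),('bottlecap',314,279),('big',422,293),('mid',421,362),('small',486,344),('mat',577,372),('matTL',522,350),('matTR',598,322),('matBR',632,398),('matBL',556,424),('leverpiv',162,372),('levertip',214,389),('duct',168,420),('roofBL',95,466),('roofTL',108,328),('roofTR',222,328),('roofBR',214,468),('doorTR',235,330),('doorBR',226,468),('handle',264,430),('table',500,420)]: print(n,at(u,v,1))
# top-cluster centers by height & region
def clus(n,c,lo,hi,r):
    m=(np.hypot(P[...,0]-c[0],P[...,1]-c[1])<r)&(P[...,2]>lo)&(P[...,2]<hi)
    q=P[m][:,:2].astype(np.float32); (x,y),rr=cv2.minEnclosingCircle(q); print(n,len(q),round(x,4),round(y,4),'d',round(2*rr,4),'z',np.median(P[m][:,2]).round(4))
for n,u,v,lo,hi,r in [('jar',333,381,.085,.105,.06),('bcap',314,279,.112,.13,.03),('big',422,293,.085,.14,.06),('mid',421,362,.068,.09,.06),('small',486,344,.04,.09,.05),('tape',543,262,.02,.04,.09)]:
    c=at(u,v) if n!='tape' else at(522,262,1); clus(n,c[:2],lo,hi,r)
# roof rect
m=(np.abs(P[...,2]-.22)<.006)&(P[...,1]>.2); q=P[m][:,:2].astype(np.float32); print('roof',cv2.minAreaRect(q),cv2.boxPoints(cv2.minAreaRect(q)))
m=(np.abs(P[...,2]-.29)<.004)&(P[...,1]>.1); q=P[m][:,:2].astype(np.float32); print('lever',cv2.boxPoints(cv2.minAreaRect(q)))
m=(np.abs(P[...,2]-.197)<.006)&(P[...,1]>.05);q=P[m][:,:2].astype(np.float32);print('handle',cv2.boxPoints(cv2.minAreaRect(q)))
p=np.load('pics/top.npz')['p'];hsv=cv2.cvtColor(p,cv2.COLOR_RGB2HSV)
m=np.zeros(p.shape[:2],bool); m[200:278,325:412]=True
m&=(hsv[...,1]>90)&(hsv[...,0]<25)&(np.abs(P[...,2])<.012)&(P[...,0]>.33)
q=P[m][:,:2].astype(np.float32);print('mat',cv2.minAreaRect(q),len(q))
a=cv2.imread('pics/top.png')[150:320,40:420]; cv2.imwrite('pics/c1.png',cv2.resize(a,(800,358),interpolation=cv2.INTER_CUBIC))
E
```

```text
jar [0.4941 0.122  0.0942]
bottlecap [0.68   0.1382 0.1199]
big [ 0.6338 -0.0583  0.1028]
mid [ 0.5106 -0.04    0.0789]
small [ 0.5315 -0.1684  0.0572]
mat [ 0.4646 -0.3417  0.0036]
matTL [ 0.5194 -0.2439  0.0036]
matTR [ 0.5569 -0.4011  0.0046]
matBR [ 0.4037 -0.4376  0.0054]
matBL [ 0.372  -0.2822  0.0046]
leverpiv [0.5098 0.3639 0.2908]
levertip [0.4772 0.2886 0.289 ]
duct [0.4417 0.3667 0.2621]
roofBL [0.388  0.4969 0.2185]
roofTL [0.6097 0.472  0.2182]
roofTR [0.5855 0.2848 0.2206]
roofBR [0.3631 0.3131 0.219 ]
doorTR [0.5789 0.2658 0.2156]
doorBR [0.3607 0.2941 0.2167]
handle [0.413  0.2354 0.1956]
table [ 0.3936 -0.1806  0.0025]
jar 406 0.4957 0.1243 d 0.0643 z 0.0947
bcap 111 0.6792 0.1356 d 0.0347 z 0.1192
big 750 0.6352 -0.0583 d 0.0895 z 0.1027
mid 437 0.5109 -0.0417 d 0.0681 z 0.0782
small 231 0.5333 -0.1678 d 0.0505 z 0.0577
tape 367 0.6902 -0.3123 d 0.1019 z 0.0293
roof ((0.48693594336509705, 0.38499385118484497), (0.2215421497821808, 0.24582143127918243), 82.42752075195312) [[0.3504997  0.291386  ]
 [0.59417737 0.2589916 ]
 [0.6233722  0.4786017 ]
 [0.37969452 0.5109961 ]]
lever [[0.21230777 0.12598564]
 [0.24793722 0.08467741]
 [0.54946846 0.34475625]
 [0.513839   0.38606447]]
handle [[0.34534562 0.23618276]
 [0.5828274  0.2029669 ]
 [0.5909923  0.26134306]
 [0.3535105  0.2945589 ]]
mat ((0.4580615758895874, -0.33509203791618347), (0.2616223990917206, 0.2186778485774994), 83.03003692626953) 3906
```

View pics/c1.png

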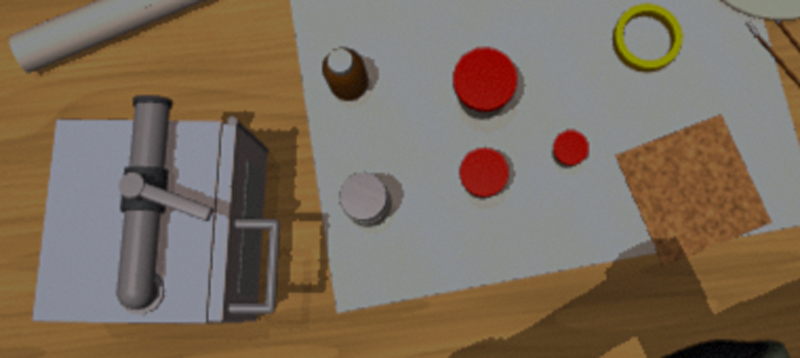

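The mid cup is confirmed by its 68 mm lid and 78 mm height. The jar, at (0.496, 0.124), is 173 mm from the hinge, so it is the blocker. The mat centre is about (0.463, -0.341). I'll move over the jar first.

Call:
arm_command --pt "0.017 0.039 0 5 1" --pt "0.017 0.039 0 5 1" --pt "0.017 0.039 0 5 1" --pt "0.017 0.039 0 5 1" --pt "0.017 0.039 0 5 1" --pt "0.017 0.039 0 5 1" --pt "0.017 0.039 0 5 1" --pt "0.017 0.039 0 5 1"

```text
time_s: 0.9
tool_pos: [0.3619, -0.1878, 0.2312]
eef_rot: [-3.063, 0.696, 0.0]
ft_force: [0.3, -0.1, -0.3]
gripper_width: 0.999
```

Call:
arm_command --pt "0.017 0.039 0 5 1" --pt "0.017 0.039 0 5 1" --pt "0.017 0.039 0 5 1" --pt "0.017 0.039 0 5 1" --pt "0.017 0.039 0 5 1" --pt "0.017 0.039 0 5 1" --pt "0.017 0.039 0 5 1" --pt "0.017 0.039 0 5 1"

```text
time_s: 1.7
tool_pos: [0.4979, 0.1242, 0.231]
eef_rot: [3.116, 0.395, -0.001]
ft_force: [-0.2, -0.4, 0.2]
gripper_width: 0.998
```

Call:
arm_command --pt "-0.002 0 -0.03 0 1" --pt "0 0 -0.03 0 1" --pt "0 0 -0.03 0 1" --pt "0 0 -0.03 0 1" --pt "0 0 -0.02 0 1" --pt "0 0 -0.02 0 1" --pt "0 0 -0.024 0 1" --pt "0 0 0 0 1"

```text
time_s: 2.5
tool_pos: [0.4928, 0.1221, 0.0445]
eef_rot: [-3.117, -0.389, 0.01]
ft_force: [-1.1, -0.0, -0.2]
gripper_width: 1.0
```

Call:
arm_command --pt "0 0 0 0 -1" --pt "0 0 0 0 -1" --pt "0 0 0 0 -1" --pt "0 0 0 0 -1" --pt "0 0 0 0 -1" --pt "0 0 0 0 -1" --pt "0 0 0 0 -1" --pt "0 0 0 0 -1" --newtons 40

```text
time_s: 3.3
tool_pos: [0.4963, 0.1225, 0.0485]
eef_rot: [3.117, 0.389, 0.003]
ft_force: [-2.0, -0.4, 6.8]
gripper_width: 0.753
```

Call:
arm_command --pt "0 0 0.01 0 -1" --pt "0 0 0.02 0 -1" --pt "0 0 0.03 0 -1" --pt "0 0 0.03 0 -1" --pt "0 0 0.03 0 -1" --pt "0 0 0.02 0 -1" --pt "0 0 0.01 0 -1" --pt "0 0 0 0 -1"

```text
time_s: 4.1
tool_pos: [0.4965, 0.1225, 0.1987]
eef_rot: [3.117, 0.389, 0.004]
ft_force: [0.3, 0.4, -3.4]
gripper_width: 0.752
```

Call:
arm_command --pt "-0.002 -0.01 0 0 -1" --pt "-0.002 -0.02 0 0 -1" --pt "-0.002 -0.03 0 0 -1" --pt "-0.002 -0.03 0 0 -1" --pt "-0.002 -0.035 0 0 -1" --pt "-0.003 -0.035 0 0 -1" --pt "-0.003 -0.035 0 0 -1" --pt "-0.003 -0.035 0 0 -1"

```text
time_s: 4.9
tool_pos: [0.4749, -0.1091, 0.1956]
eef_rot: [-3.116, -0.388, 0.005]
ft_force: [0.3, 0.2, -2.1]
gripper_width: 0.753
```

Call:
arm_command --pt "-0.002 -0.035 0 0 -1" --pt "-0.002 -0.035 0 0 -1" --pt "-0.002 -0.035 0 0 -1" --pt "-0.002 -0.035 0 0 -1" --pt "-0.002 -0.035 0 0 -1" --pt "-0.002 -0.03 0 0 -1" --pt "-0.002 -0.02 0 0 -1" --pt "0 -0.01 0 0 -1"

```text
time_s: 5.7
tool_pos: [0.4614, -0.3439, 0.1958]
eef_rot: [-3.116, -0.385, 0.003]
ft_force: [0.2, 0.8, -3.4]
gripper_width: 0.753
```

Call:
arm_command --pt "0 0 -0.02 0 -1" --pt "0 0 -0.03 0 -1" --pt "0 0 -0.03 0 -1" --pt "0 0 -0.025 0 -1" --pt "0 0 -0.015 0 -1" --pt "0 0 -0.01 0 -1" --pt "0 0 -0.007 0 -1" --pt "0 0 0 0 -1"

```text
time_s: 6.5
tool_pos: [0.4624, -0.3419, 0.0596]
eef_rot: [-3.116, -0.39, 0.001]
ft_force: [0.5, -0.3, -2.9]
gripper_width: 0.753
```

```bash
python3 - <<'E'
from h import *
snap('scene','s3');a=cv2.imread('pics/s3.png')[130:290,80:340]; cv2.imwrite('pics/c2.png',cv2.resize(a,(780,480),interpolation=cv2.INTER_CUBIC))
E
```

```text
(no output)
```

View pics/c2.png

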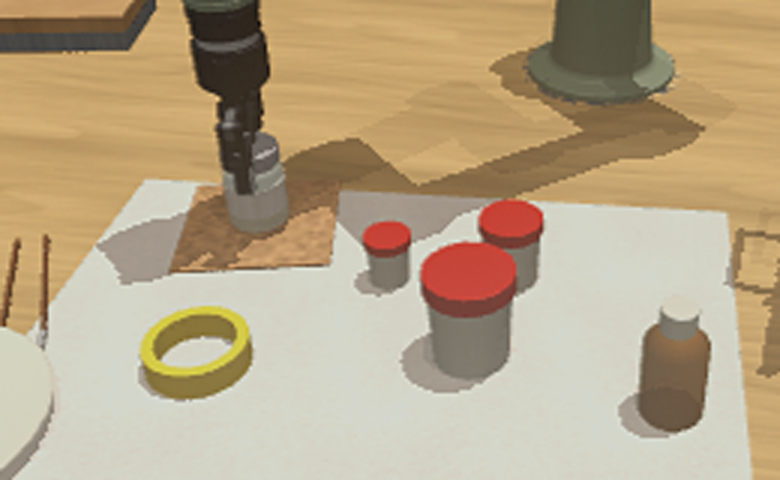

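The jar hangs upright just above the mat's middle, with its foot at crop (257,220). I'll lower it in small steps.

Call:
arm_command --pt "0 0 -0.003 0 -1" --pt "0 0 -0.002 0 -1" --pt "0 0 -0.001 0 -1" --pt "0 0 0 0 -1"

```text
time_s: 6.95
tool_pos: [0.4627, -0.3426, 0.0544]
eef_rot: [3.117, 0.389, 0.0]
ft_force: [-0.1, -0.7, -3.0]
gripper_width: 0.748
```

Call:
arm_command --pt "0 0 -0.001 0 -1" --pt "0 0 -0.001 0 -1" --pt "0 0 0 0 -1"

```text
time_s: 7.25
tool_pos: [0.4628, -0.3427, 0.0526]
eef_rot: [3.117, 0.389, 0.0]
ft_force: [-0.6, 0.2, -0.1]
gripper_width: 0.752
```

Contact: the weight has come off the wrist. Release, then rise.

Call:
arm_command --pt "0 0 0 0 0.6" --pt "0 0 0 0 1" --pt "0 0 0 0 1" --pt "0 0 0 0 1" --pt "0 0 0 0 1" --pt "0 0 0.01 0 1" --pt "0 0 0.03 0 1" --pt "0 0 0.04 0 1"

```text
time_s: 8.05
tool_pos: [0.4615, -0.3415, 0.132]
eef_rot: [-3.114, -0.389, 0.004]
ft_force: [0.2, -0.2, -1.0]
gripper_width: 0.997
```

Call:
arm_command --pt "0 0 0.05 0 1" --pt "0 0 0.05 0 1" --pt "0 0 0.05 0 1" --pt "0 0 0.04 0 1" --pt "0 0 0.03 0 1" --pt "0 0 0.02 0 1" --pt "0 0 0 0 1" --pt "0 0 0 0 1"

```text
time_s: 8.85
tool_pos: [0.4626, -0.3425, 0.3724]
eef_rot: [3.117, 0.389, 0.001]
ft_force: [-0.4, 0.9, -1.3]
gripper_width: 1.0
```

```bash
python3 - <<'E'
from h import *
print(env.sense()['tool_pos'],env.sense()['q'])
snap('scene','s4');a=cv2.imread('pics/s4.png')[100:310,60:480]; cv2.imwrite('pics/c3.png',cv2.resize(a,(800,400),interpolation=cv2.INTER_CUBIC))
P=cloud('s4'); 
m=(np.hypot(P[...,0]-.463,P[...,1]+.341)<.08)&(P[...,2]>.093)&(P[...,2]<.106);q=P[m]
print(len(q),cv2.minEnclosingCircle(q[:,:2].astype(np.float32)),np.median(q[:,2]))
# lever, refined from the scene camera and the top cloud
for f in('s4','top'):
    P=cloud(f);m=(np.abs(P[...,2]-.289)<.004)&(np.hypot(P[...,0]-.49,P[...,1]-.33)<.09)
    q=P[m][:,:2].astype(np.float32);print(f,len(q),cv2.boxPoints(cv2.minAreaRect(q)).round(4).tolist())
E
```

```text
[ 0.46261254 -0.34251031  0.37235323] [-7.65532960e-01  3.29703002e-01  1.68141283e-01  1.40865987e+00
 -1.08072641e-06  5.57013061e-01]
194 ((0.46312615275382996, -0.3422558903694153), 0.03404008597135544) 0.10144528387407054
s4 171 [[0.46209999918937683, 0.2840000092983246], [0.48429998755455017, 0.2732999920845032], [0.5311999917030334, 0.3709999918937683], [0.5090000033378601, 0.3815999925136566]]
top 314 [[0.451200008392334, 0.29159998893737793], [0.47429999709129333, 0.27790001034736633], [0.5307999849319458, 0.3727000057697296], [0.5077000260353088, 0.3865000009536743]]
```

View pics/c3.png

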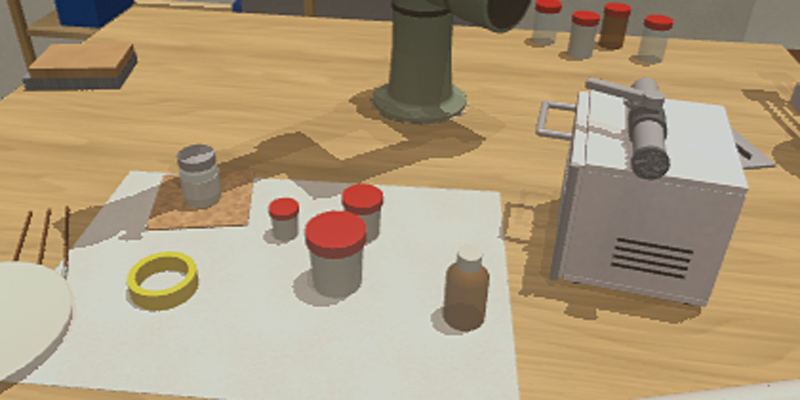

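The jar stands upright at (0.463, -0.342), on the mat's centre. The lever pivot is about (0.515, 0.366) and the lever is at about 0.3 rad. I'll travel with the fingers shut to the far side of the lever.

Call:
arm_command --pt "0.004 0.02 0 4.5 -1" --pt "0.004 0.04 0 4.5 -1" --pt "0.004 0.043 0 4.5 -1" --pt "0.004 0.043 0 4.5 -1" --pt "0.004 0.043 0 4.5 -1" --pt "0.004 0.043 0 4.5 -1" --pt "0.004 0.043 0 4.5 -1" --pt "0.004 0.043 0 4.5 -1"

```text
time_s: 9.7
tool_pos: [0.4937, -0.0227, 0.3706]
eef_rot: [-2.841, -1.337, 0.004]
ft_force: [1.1, -1.1, 0.1]
gripper_width: -0.002
```

Call:
arm_command --pt "0.004 0.043 0 4.5 -1" --pt "0.004 0.043 0 4.5 -1" --pt "0.004 0.043 0 4.5 -1" --pt "0.004 0.043 0 4.5 -1" --pt "0.004 0.043 0 4.5 -1" --pt "0.004 0.043 0 4.5 -1" --pt "0.004 0.043 0 4.5 -1" --pt "0 0 0 0 -1"

```text
time_s: 10.5
tool_pos: [0.5215, 0.2807, 0.3694]
eef_rot: [-2.367, -2.062, 0.005]
ft_force: [0.2, 0.3, -0.5]
gripper_width: 0.001
```

Call:
arm_command --pt "0 0 -0.03 0 -1" --pt "0 0 -0.03 0 -1" --pt "0 0 -0.02 0 -1" --pt "0 0 -0.012 0 -1" --pt "0 0 0 0 -1" --pt "0 0 0 0 -1"

```text
time_s: 11.1
tool_pos: [0.5228, 0.2761, 0.2806]
eef_rot: [2.377, 2.055, -0.0]
ft_force: [-0.3, 0.3, 0.0]
gripper_width: -0.001
```

```bash
python3 - <<'E'
from h import *
snap('scene','s5');a=cv2.imread('pics/s5.png')[100:260,310:480]; cv2.imwrite('pics/c4.png',cv2.resize(a,(640,600),interpolation=cv2.INTER_CUBIC))
E
```

```text
(no output)
```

View pics/c4.png

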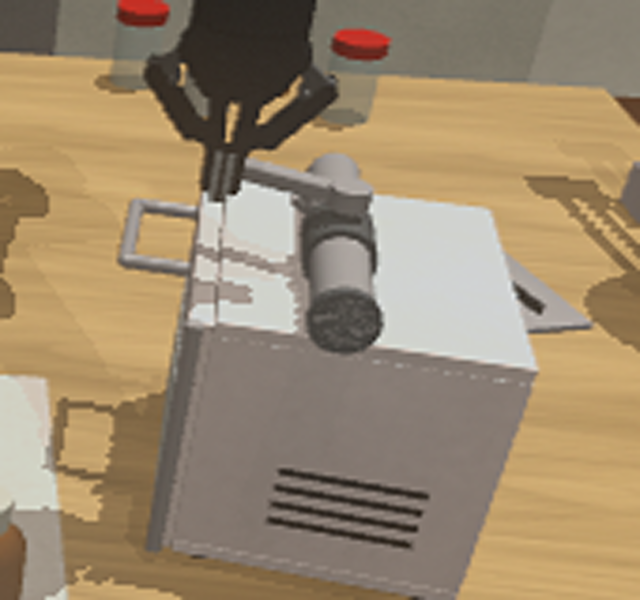

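The fingers sit beside the lever, at crop (220,170), on the side to push from. I'll push along the arc.

Call:
arm_command --pt "-0.008 0.005 -0.004 0 -1" --pt "-0.008 0.006 0 0 -1" --pt "-0.012 0.004 0 0 -1" --pt "-0.013 0.005 0 0 -1" --pt "-0.01 0.006 0 0 -1" --pt "-0.01 0.007 0 0 -1" --pt "0 0 0 0 -1"

```text
time_s: 11.85
tool_pos: [0.4599, 0.3104, 0.2766]
eef_rot: [-2.373, -2.057, 0.001]
ft_force: [-0.2, 0.4, 0.1]
gripper_width: 0.0
```

Call:
arm_command --pt "-0.007 0.009 0 0 -1" --pt "-0.007 0.009 0 0 -1" --pt "-0.004 0.009 0 0 -1" --pt "-0.004 0.009 0 0 -1" --pt "-0.002 0.006 0 0 -1" --pt "0 0 0 0 -1"

```text
time_s: 12.45
tool_pos: [0.4368, 0.3526, 0.276]
eef_rot: [-2.373, -2.056, 0.001]
ft_force: [-0.3, 0.8, 0.1]
gripper_width: -0.0
```

Call:
arm_command --pt "0 0.003 0 0 -1" --pt "0 0.003 0 0 -1" --pt "0 0 0 0 -1"

```text
time_s: 12.75
tool_pos: [0.437, 0.3555, 0.276]
eef_rot: [2.375, 2.053, -0.007]
ft_force: [-2.7, -7.3, 2.2]
gripper_width: 0.0
```

Call:
arm_command --pt "0 0.002 0 0 -1" --pt "0 0.002 0 0 -1" --pt "0 0 0 0 -1"

```text
time_s: 13.05
tool_pos: [0.437, 0.3559, 0.2759]
eef_rot: [2.372, 2.047, -0.014]
ft_force: [-2.6, -19.0, 6.1]
gripper_width: -0.002
```

```bash
python3 - <<'E'
from h import *
snap('scene','s6');a=cv2.imread('pics/s6.png')[100:220,330:480]; cv2.imwrite('pics/c5.png',cv2.resize(a,(750,600),interpolation=cv2.INTER_CUBIC))
E
```

```text
(no output)
```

View pics/c5.png

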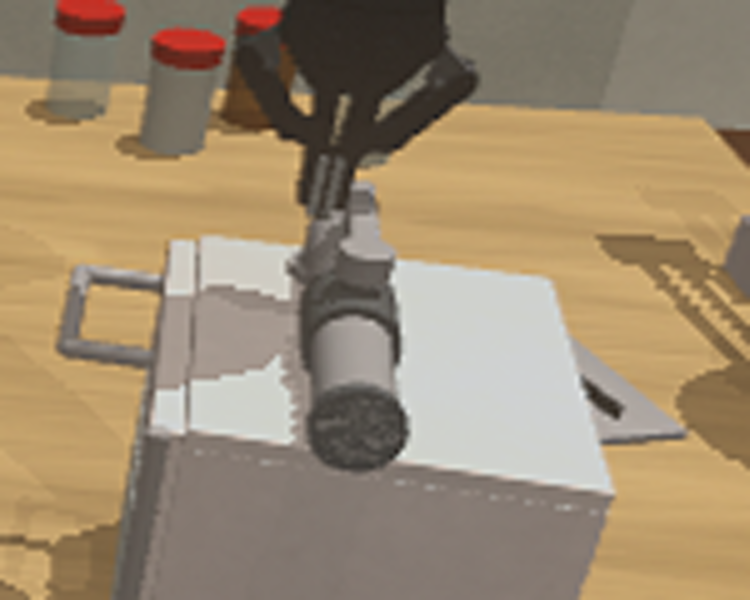

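Call:
arm_command --pt "0 -0.006 0 0 -1" --pt "0 -0.01 0 0 -1" --pt "0 -0.01 0.02 0 -1" --pt "0 -0.01 0.03 0 -1" --pt "0 0 0.03 0 -0.1" --pt "0 0 0 0 -0.1" --pt "0 0 0 0 -0.1"

```text
time_s: 13.8
tool_pos: [0.4382, 0.3256, 0.3568]
eef_rot: [-2.376, -2.055, -0.003]
ft_force: [0.5, 0.2, 0.6]
gripper_width: 0.451
```

```bash
python3 - <<'E'
from h import *
print(env.sense()['tool_pos'])
snap('top','t6')
ex=np.array([.132,.991]);ey=np.array([-.991,.132]);c=np.array([.487,.385])
for f in('top','s4','t6'):
    P=cloud(f);o=P[...,:2]-c;X=o@ex;Y=o@ey
    m=(P[...,2]>.187)&(P[...,2]<.202)&(X<-.145)&(X>-.175)&(Y>-.02)&(Y<.12)
    q=P[m];
    if len(q): print(f,len(q),'X',X[m].mean().round(4),'Ymin/max',Y[m].min().round(4),Y[m].max().round(4),'z',np.percentile(q[:,2],[10,90]).round(4),'world',q.mean(0).round(4),'slope',np.polyfit(Y[m],X[m],1).round(3))
P=cloud('t6');m=(np.abs(P[...,2]-.289)<.003)&(np.hypot(P[...,0]-.47,P[...,1]-.37)<.08)
q=P[m][:,:2].astype(np.float32);print(len(q),cv2.boxPoints(cv2.minAreaRect(q)).round(4).tolist() if len(q) else '')
E
```

```text
[0.43815259 0.32564259 0.35675279]
top 252 X -0.159 Ymin/max 0.0006 0.1102 z [0.1924 0.1983] world [0.4108 0.2347 0.1955] slope [-0.001 -0.159]
s4 102 X -0.1582 Ymin/max 0.0001 0.1099 z [0.1931 0.1997] world [0.42   0.2343 0.1972] slope [ 0.011 -0.159]
t6 251 X -0.159 Ymin/max 0.0005 0.1103 z [0.1924 0.1988] world [0.4105 0.2348 0.1957] slope [-0.    -0.159]
85 [[0.4163999855518341, 0.37119999527931213], [0.5209000110626221, 0.3499000072479248], [0.5266000032424927, 0.3781000077724457], [0.4221000075340271, 0.399399995803833]]
```

Call:
arm_command --pt "-0.009 -0.03 0 0.5 -0.1" --pt "-0.009 -0.03 0 0 -0.1" --pt "-0.009 -0.03 0 0 -0.1" --pt "0 0 -0.03 0 -0.1" --pt "0 0 -0.04 0 -0.1" --pt "0 0 -0.03 0 -0.1" --pt "0 0 -0.02 0 -0.1" --pt "0 0 0 0 -0.1"

```text
time_s: 14.65
tool_pos: [0.4077, 0.2344, 0.2324]
eef_rot: [-2.365, -2.064, 0.012]
ft_force: [-0.6, -0.3, 0.1]
gripper_width: 0.451
```

```bash
python3 - <<'E'
from h import *
s=env.sense();print(s['tool_pos'],cv2.Rodrigues(s['eef_rot'])[0][:,0],s['q'])
snap('top','t7');a=cv2.imread('pics/t7.png')[180:320,50:230]; cv2.imwrite('pics/c6.png',cv2.resize(a,(720,560),interpolation=cv2.INTER_CUBIC))
E
```

```text
[0.40771302 0.23437021 0.23236905] [ 0.13515423  0.99081822 -0.00354894] [ 3.64381302e-01  1.84189090e-01 -3.80583888e-01  1.01394066e+00
  2.80916464e-04  4.99962733e-01]
```

View pics/c6.png

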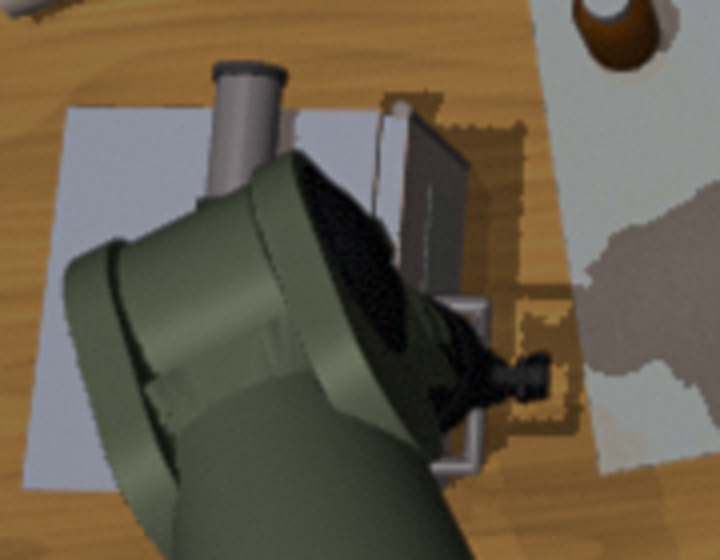

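```bash
python3 - <<'E'
from h import *
snap('scene','s7');a=cv2.imread('pics/s7.png')[20:240,300:480]; cv2.imwrite('pics/c7.png',cv2.resize(a,(491,600),interpolation=cv2.INTER_CUBIC))
E
```

```text
(no output)
```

View pics/c7.png

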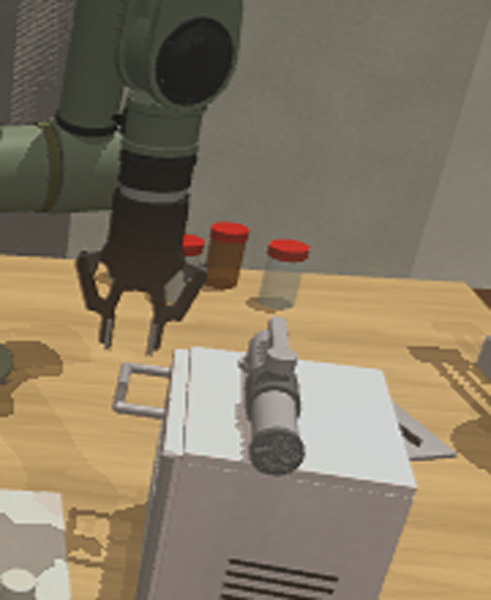

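Call:
arm_command --pt "0.003 0.0 -0.02 0 -0.1" --pt "0 0 -0.02 0 -0.1" --pt "0 0 -0.014 0 -0.1" --pt "0 0 0 0 -0.1"

```text
time_s: 15.15
tool_pos: [0.4133, 0.2353, 0.1818]
eef_rot: [-2.366, -2.065, 0.002]
ft_force: [-0.7, 0.1, -0.0]
gripper_width: 0.45
```

Call:
arm_command --pt "0 0 0 0 -1" --pt "0 0 0 0 -1" --pt "0 0 0 0 -1" --pt "0 0 0 0 -1" --pt "0 0 0 0 -1" --pt "0 0 0 0 -1" --newtons 30

```text
time_s: 15.75
tool_pos: [0.4144, 0.2337, 0.1838]
eef_rot: [2.364, 2.062, -0.001]
ft_force: [-1.7, -6.0, 3.7]
gripper_width: 0.13
```

```bash
python3 -c "
import numpy as np
f=np.radians([0,2,5]+list(range(10,90,5)));a=np.arctan2(-.037,-.1734)+f
p=.1773*np.c_[np.cos(a),np.sin(a)]
print(np.c_[np.degrees(f)[1:],np.diff(p,axis=0).round(4),(p+[.5878,.2707])[1:].round(4)])"
```

```text
[[ 2.000e+00  1.400e-03 -6.000e-03  4.158e-01  2.277e-01]
 [ 5.000e+00  2.500e-03 -8.900e-03  4.183e-01  2.187e-01]
 [ 1.000e+01  5.200e-03 -1.460e-02  4.235e-01  2.042e-01]
 [ 1.500e+01  6.400e-03 -1.410e-02  4.299e-01  1.901e-01]
 [ 2.000e+01  7.600e-03 -1.350e-02  4.375e-01  1.766e-01]
 [ 2.500e+01  8.800e-03 -1.270e-02  4.463e-01  1.639e-01]
 [ 3.000e+01  9.800e-03 -1.190e-02  4.561e-01  1.520e-01]
 [ 3.500e+01  1.080e-02 -1.100e-02  4.670e-01  1.409e-01]
 [ 4.000e+01  1.180e-02 -1.000e-02  4.788e-01  1.309e-01]
 [ 4.500e+01  1.260e-02 -9.000e-03  4.914e-01  1.219e-01]
 [ 5.000e+01  1.330e-02 -7.800e-03  5.047e-01  1.141e-01]
 [ 5.500e+01  1.400e-02 -6.600e-03  5.187e-01  1.074e-01]
 [ 6.000e+01  1.450e-02 -5.400e-03  5.331e-01  1.020e-01]
 [ 6.500e+01  1.490e-02 -4.100e-03  5.481e-01  9.790e-02]
 [ 7.000e+01  1.520e-02 -2.800e-03  5.633e-01  9.510e-02]
 [ 7.500e+01  1.540e-02 -1.500e-03  5.787e-01  9.360e-02]
 [ 8.000e+01  1.550e-02 -1.000e-04  5.941e-01  9.350e-02]
 [ 8.500e+01  1.540e-02  1.200e-03  6.095e-01  9.470e-02]]
```

Call:
arm_command --pt "0.001 -0.006 0 2 -1" --pt "0.003 -0.009 0 3 -1" --pt "0.005 -0.015 0 5 -1" --pt "0.006 -0.014 0 5 -1" --pt "0.008 -0.014 0 5 -1" --pt "0 0 0 0 -1"

```text
time_s: 16.35
tool_pos: [0.4377, 0.1761, 0.1837]
eef_rot: [1.973, 2.442, 0.001]
ft_force: [-3.5, -1.1, 5.8]
gripper_width: 0.121
```

Low forces, and the pose is on the table values for 20°. Continue.

Call:
arm_command --pt "0.009 -0.013 0 5 -1" --pt "0.01 -0.012 0 5 -1" --pt "0.011 -0.011 0 5 -1" --pt "0.012 -0.01 0 5 -1" --pt "0.012 -0.009 0 5 -1" --pt "0.013 -0.008 0 5 -1" --pt "0 0 0 0 -1"

```text
time_s: 17.05
tool_pos: [0.5057, 0.1136, 0.1837]
eef_rot: [1.274, 2.868, 0.0]
ft_force: [-2.5, -2.6, 8.8]
gripper_width: 0.121
```

Call:
arm_command --pt "0.014 -0.007 0 5 -1" --pt "0.015 -0.005 0 5 -1" --pt "0.015 -0.004 0 5 -1" --pt "0.015 -0.003 0 5 -1" --pt "0 0 0 0 -1"

```text
time_s: 17.55
tool_pos: [0.5648, 0.0952, 0.1837]
eef_rot: [0.756, 3.045, -0.0]
ft_force: [-2.0, -2.8, 8.0]
gripper_width: 0.124
```

Call:
arm_command --pt "0.015 -0.001 0 5 -1" --pt "0.015 0 0 5 -1" --pt "0.015 0.001 0 5 -1" --pt "0.008 0.001 0 3 -1" --pt "0 0 0 0 -1" --pt "0 0 0 0 -1"

```text
time_s: 18.15
tool_pos: [0.6166, 0.0964, 0.1838]
eef_rot: [0.273, 3.126, -0.002]
ft_force: [1.0, -3.9, 5.5]
gripper_width: 0.125
```

Call:
arm_command --pt "0 0 0 0 -0.4" --pt "0 0 0 0 -0.1" --pt "0 0 0 0 -0.1" --pt "0 0 0 0 -0.1" --pt "0 0 0 0 -0.1"

```text
time_s: 18.65
tool_pos: [0.6154, 0.0967, 0.1821]
eef_rot: [-0.268, -3.13, -0.0]
ft_force: [1.2, -0.0, -0.5]
gripper_width: 0.448
```

Released with the forces at zero. Straight up, then away and check.

Call:
arm_command --pt "0 0 0.01 0 -0.1" --pt "0 0 0.03 0 -0.1" --pt "0 0 0.04 0 -0.1" --pt "0 0 0.05 0 -0.1" --pt "0 0 0.05 0 -0.1" --pt "0 0 0.02 0 -0.1"

```text
time_s: 19.25
tool_pos: [0.6168, 0.0965, 0.389]
eef_rot: [0.267, 3.122, 0.002]
ft_force: [0.6, -0.8, 0.2]
gripper_width: 0.446
```

Call:
arm_command --pt "-0.03 -0.03 0 0 -0.1" --pt "-0.03 -0.04 0 0 -0.1" --pt "-0.03 -0.04 0 0 -0.1" --pt "-0.03 -0.04 0 0 -0.1" --pt "-0.03 -0.04 0 0 -0.1" --pt "-0.03 -0.04 0 0 -0.1" --pt "-0.02 -0.03 0 0 -0.1" --pt "0 0 0 0 -0.1"

```text
time_s: 20.05
tool_pos: [0.4136, -0.1665, 0.3834]
eef_rot: [0.278, 3.128, -0.003]
ft_force: [0.2, 0.0, 0.1]
gripper_width: 0.449
```

```bash
python3 - <<'E'
from h import *
print(env.sense()['tool_pos'],env.sense()['ft_force'])
snap('top','t8');snap('scene','s8')
a=cv2.imread('pics/s8.png');cv2.imwrite('pics/c8.png',cv2.resize(a,(800,600)))
P=cloud('t8')
def clus(n,c,lo,hi,r,P=P):
    m=(np.hypot(P[...,0]-c[0],P[...,1]-c[1])<r)&(P[...,2]>lo)&(P[...,2]<hi)
    q=P[m][:,:2].astype(np.float32)
    if len(q): (x,y),rr=cv2.minEnclosingCircle(q); print(n,len(q),round(x,4),round(y,4),'d',round(2*rr,4))
for a in [('jar',(.463,-.342),.09,.106,.06),('bcap',(.68,.1382),.112,.13,.03),('mid',(.5106,-.04),.068,.09,.06),('tape',(.69,-.312),.02,.04,.07)]: clus(*a)
clus('jar_s',(.463,-.342),.093,.106,.06,cloud('s8'))
for f in('t8','s8'):
    P=cloud(f)
    m=(np.abs(P[...,2]-.215)<.003)&(P[...,1]<.25)&(P[...,1]>0)&(P[...,0]>.4);q=P[m]
    if len(q)>5:
        vx,vy,*_=cv2.fitLine(q[:,:2].astype(np.float32),cv2.DIST_HUBER,0,.01,.01).ravel();v=np.array([vx,vy]);v=-v if vy>0 else v
        print(f,len(q),'door',np.arctan2(v@[-.132,-.991],v@[-.991,.132]))
    m=(np.abs(P[...,2]-.289)<.003)&(np.hypot(P[...,0]-.47,P[...,1]-.37)<.08)
    print('lever',cv2.boxPoints(cv2.minAreaRect(P[m][:,:2].astype(np.float32))).round(3).tolist() if m.any() else None)
E
```

```text
[ 0.41359547 -0.16645191  0.38338738] [0.1709928  0.01142933 0.13729735]
bcap 110 0.6789 0.1349 d 0.0339
mid 438 0.511 -0.0415 d 0.0685
tape 374 0.6891 -0.3128 d 0.1028
jar_s 195 0.4616 -0.3411 d 0.0702
t8 472 door 1.531908966842563
lever [[0.41600000858306885, 0.3700000047683716], [0.5220000147819519, 0.3499999940395355], [0.5270000100135803, 0.3779999911785126], [0.421999990940094, 0.39800000190734863]]
s8 243 door 1.5311994398501692
lever [[0.41999998688697815, 0.3569999933242798], [0.5249999761581421, 0.3499999940395355], [0.5270000100135803, 0.37700000405311584], [0.421999990940094, 0.3840000033378601]]
```

View pics/c8.png

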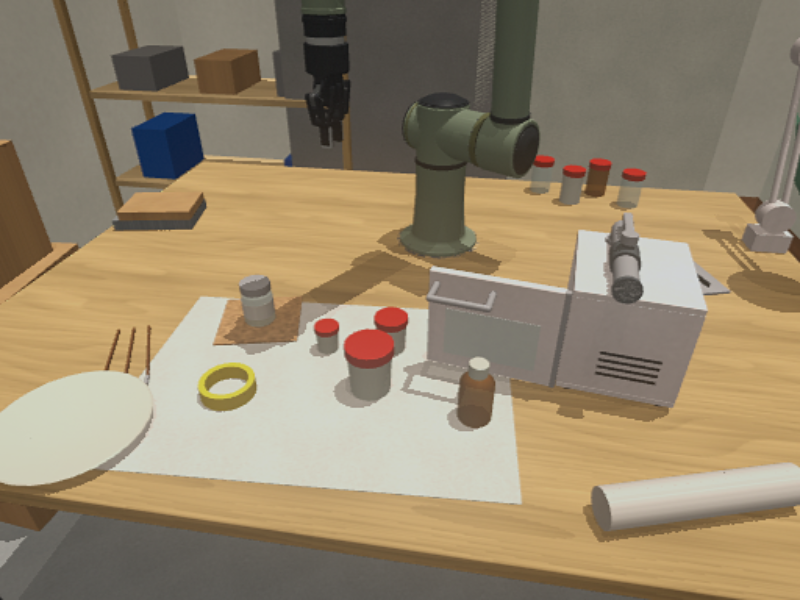

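The door is open to about 1.53 rad and the lever is in line with the duct. The jar stands upright on the mat at about (258,305). The bottle, mid cup and tape have not moved, and the arm is clear. I'll hand it in.

```bash
python3 -c "
from station import env
print(env.finish_job())"
```

```text
the job is handed in; nothing more can be done
None
```

The job is handed in at about 20 s of the 72 s allowed. I moved the jar to the cork mat because it stood in the door's sweep. Then I turned the vent lever to its stop, and only after that pulled the door open by its handle.

**Last checks:**
- **Jar:** it stands upright on the mat, about 2 mm from the mat's centre.
- **Door:** it measures about 1.53 rad in both fixed cameras.
- **Vent lever:** I pushed it until it stopped, with the force rising to about 19 N. Its camera outline was too coarse to pin the angle: two views differed by about 7°, both close to in line with the duct.
- **Bottle, middle-sized cup and tape:** each is within about 1 mm of where it began.
- **Arm:** it was clear of everything at hand-in, with wrist force near zero.

No check failed. The overhead camera had no view of the jar in the final check, so its final position comes from the scene camera only.

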